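# Hold the curing-box lid at the inspection angle

## Task

The bay of the wooden curing box that has the red marker standing behind it is due for inspection: lift that bay's lid until it lies in line with the yellow pointer arm between the two lids, within about 4 degrees. The lid has no stay and would fall, so finish while still holding it there with the gripper, motionless. Leave the other lid shut and do not shift the pointer, the two markers or the other things on the bench.

Things in the scene. Friction and masses are not known exactly. Their poses are not given: they have to be found in the camera images.
- case: fixed wooden two-bay curing box, 272 x 380 mm and 90 mm high; origin under the middle of the bays on the bench; x away from the robot, y left, z up. Front wall at x = -95 mm, solid ledge behind the hinge from x = 95 to 180 mm with its top 90 mm high. Left lid at +y, right lid at -y, hinged along their far edges, lifting at the near edge
- hinge_mid (a point): middle of the common hinge line of both lids and the pointer, at x = 92 mm, y = 0, z = 96 mm of the box; the hinge line runs along the box's y
- lid_left (a joint): hinge of the left lid, rad: 0 shut and level, positive with the near edge raised, up to 1.9. About 0.25 to 0.5 kg, nearly frictionless: it falls shut if let go at the pointer's angles. Lid board 185 x 158 x 12 mm, its middle 106 mm to the box's +y
- lid_right (a joint): hinge of the right lid, rad: 0 shut and level, positive with the near edge raised, up to 1.9. About 0.25 to 0.5 kg, nearly frictionless: it falls shut if let go at the pointer's angles. Lid board 185 x 158 x 12 mm, its middle 106 mm to the box's -y
- lid_left_bar (a point): middle of the left lid's round brass grip bar, 10 mm thick, 98 mm long, parallel to the hinge and 229 mm from it, level with the lid's mid-thickness; shut, 96 mm above the bench. Held 42 mm off the lid's near edge (37 mm free gap) by two arms 90 mm apart. Turns with the lid: x from bar to hinge, z out of the lid's top. The bar can turn between the fingers
- lid_right_bar (a point): middle of the right lid's round brass grip bar, 10 mm thick, 98 mm long, parallel to the hinge and 229 mm from it, level with the lid's mid-thickness; shut, 96 mm above the bench. Held 42 mm off the lid's near edge (37 mm free gap) by two arms 90 mm apart. Turns with the lid: x from bar to hinge, z out of the lid's top. The bar can turn between the fingers
- pointer (a joint): angle of the yellow pointer arm above level, rad, on the same hinge line and with the same sense as the lids; stiff, stays where it is set, between 0.5 and 1.05. A lid is in line with it when the lid's joint has the same value
- pointer_tip (a point): centre of the round end (22 mm) of the yellow pointer arm, a 12 mm square bar, 210 mm from the hinge line, in the middle between the lids; its top reaches up to 290 mm above the bench; x along the arm towards the hinge
- red_marker: loose red pawn-shaped marker, 38 mm foot, 56 mm high, origin at the middle of its foot; stands on the ledge behind the left or the right lid: the bay to be inspected
- green_marker: loose green marker of the same shape, behind the other bay
- mallet: loose white-headed mallet lying left of the box: head 64 mm in diameter, 90 mm long, handle 180 mm; origin on the bench under the head
- wax_jar: loose amber jar with brass cap, 64 mm in diameter, 75 mm high, right of the box; origin at the middle of its foot
Things that resemble listed ones, but are neither listed nor needed, are in the scene too. There is more than one size of the green_marker; the job needs the smallest. Leave any black look-alike of the wax_jar alone.

How it is judged:
By the outcome, as a careful person would: the job done as asked, in the order asked, and still so for the second after the job is handed in, while the arm keeps its last pose, push and grip.
It also fails if it takes over 42 s, if anything falls off the work surface, if the arm or the gripper's body presses on something with over 40 N, if the wrist force passes 120 N, or if a joint passes its speed limit or range.

## Robot

A 6-joint arm with a two-finger parallel gripper is mounted at the origin on the work surface. World frame = base frame: x ahead of the robot, y to its left, z up, the work surface at z = 0. Lengths are in m, angles in rad, forces in N, time in s.
With the tool pointing down it reaches from about 0.375 to 0.9 m from the base axis. Payload 3.1 kg.
Tool frame: the origin (TCP) lies between the finger pads; the fingertips stand 8 mm ahead of it and the grasp point (between the pads) lies 11 mm behind it; z points along the fingers, y is the line along which they close (so a half turn about z gives the same grasp; the last joint's range is limited). The gripper opens to 87 mm and grips with 3 to 60 N. Pads are 19 mm wide; open, the fingers measure 117 mm over their backs; the gripper's body (75 mm by 190 mm) begins 51 mm behind the grasp point.
Start: joints at [-1.337, 0.527, 1.433, -0, 1.181, -0.178], TCP at [0.251, -0.572, 0.231] pointing down, gripper open.
Joint ranges: [-3.08, 3.08], [-0.75, 2.2], [0.22, 2.44], [-1.43, 4.57], [0, 2.65], [-2.85, 2.85]. Speed limits (rad/s): [2.79, 2.79, 3.14, 3.14, 3.14, 3.14].

## Interface

Orientations are given as a unit quaternion [x, y, z, w].
In Python, from rig import robot, vision, job gives the robot as it stands.
- The arm moves only by the shell command python3 -m handwheel 'ROWS' [OPENING] [FORCE]. ROWS is JSON, a list of rows, each a list of 4 numbers: the shift along the tool's x, y, z as a fraction of full scale, then the turn about the tool's z as a fraction of full scale. A call has 1 to 20 rows; each row is the pose to reach, as a shift and turn from the pose commanded when the call began, along the tool's axes at that moment, turning the shorter way round; what a row does not reach only later rows make up. Full scale, the value 1, is 300 mm for a shift and 2 pi rad for a turn. A row lasts 1/12 s, in which the tool goes at most 41.7 mm and 7.16 degrees, less where a joint would pass 70% of its speed; a pose out of reach is approached as far as the arm can. A call with a number of a shift or a turn outside -1 to 1 is refused whole. A call with a gripper value outside its range is refused whole. OPENING is the opening in per cent of the stroke, from 0 (shut) to 100 (fully open), set as the call begins (- or left out, the last holds). The fingers move at their own pace and stop on an object; FORCE is the grip in N (left out, the last holds). Time passes only in rows, so rows that repeat a pose let the fingers close. It gives the time, the measured TCP pose, the force, the opening and the grip force at its end, in the units of the state.
- robot.get_obs(): the state, without advancing time (a new reading comes with each control period).
- vision.camera(name): name is "side" or "top"; returns a dict with "frame" (420x560x3 uint8, red, green, blue), "K" (3x3 intrinsics, pixels), "k1" (the pictures are not rectified: a ray, as slopes to the right and down, at radius r is drawn at 1 + k1 r^2 times it, then the intrinsics apply), "cam_to_world" (4x4, takes a point from camera to world coordinates). Camera axes: x right, y down, z forward; pixel columns grow to the right and rows downward; lengths in m; the calibration is good to about 2 mm. A picture is of the moment at which its call begins. There is no depth.
- job.hand_in(): hands the job in; it is judged then, once.
Trained networks look in the newest picture that a camera, given by its name, has taken for a name from the list of things; names that differ only in an ending like _2 or _b are one class to them, and where a whole thing is asked for, a point or a joint stands for the part that bears it (a point fixed in the world has none). Each returns a list of dicts, best first, with "conf" (0 to 1); they miss things now and then, are a little off and sometimes report something else, mostly with a low value. They report only what shows in the picture. A call takes as long as a camera call. They do not tell look-alikes from the thing itself.
- vision.look_for(camera, label): "point" ([row, column] in pixels, amid what is visible of it).
- vision.outline_of(camera, label): "mask" (420x560 bool, what is visible of it) and "point" ([row, column] in pixels, amid what is visible of it).
The state is a dict: "time": time; "q": joint angles; "joint_velocities": joint speeds; "joint_torque": joint torques, N m; "position": TCP position; "tool_rot": TCP orientation; "ft_force": force on the tool from outside, world axes, zero at the start; "moment": the same for the moment, N m; "grip_width": finger opening in m; "grip_force": force on a finger pad.
Only numpy, scipy, OpenCV 4.12 (cv2) and the standard library are available. Lean on these libraries where they do the work, as an engineer would, in place of code of your own. Each camera call takes 0.05 s, during which the arm holds its last target. There are 200 camera calls.

## Working session

There is one attempt and no reset: what is moved stays moved. The work goes in short steps, Python scripts to look and compute and a shell command to move; the robot and the scene stay as the last step left them, time stands still between calls to the robot, and variables do not carry over. Pictures are saved under pics/ and viewed, at most 10 in all, crops included, and the job is handed in when it is done.

```bash
mkdir -p pics; ls; python3 - <<'E'
from rig import robot, vision, job
import cv2,numpy as np
for c in ("side","top"):
    d=vision.camera(c); cv2.imwrite(f"pics/{c}0.png",d["frame"][:,:,::-1]); print(c,d["K"].tolist(),d["k1"],np.round(d["cam_to_world"],3).tolist())
    for l in ("red_marker","green_marker","lid_left_bar","lid_right_bar","pointer_tip","hinge_mid","wax_jar","mallet"):
        print(l,[(np.round(r["point"]).tolist(),round(r["conf"],2)) for r in vision.look_for(c,l)][:4])
o=robot.get_obs(); print(o["time"],o["position"],o["tool_rot"])
E
```

```text
pics
side [[531.4193346190508, 0.0, 275.6849848092689], [0.0, 531.4193346190508, 216.72623830530426], [0.0, 0.0, 1.0]] -0.16023419267144426 [[-0.943, -0.167, 0.286, 0.177], [-0.331, 0.51, -0.794, 1.18], [-0.013, -0.844, -0.536, 0.902], [0.0, 0.0, 0.0, 1.0]]
red_marker []
green_marker [([294.0, 177.0], 0.88), ([312.0, 203.0], 0.84), ([234.0, 215.0], 0.75), ([169.0, 353.0], 0.33)]
lid_left_bar [([253.0, 252.0], 0.79)]
lid_right_bar [([214.0, 292.0], 0.82)]
pointer_tip [([200.0, 260.0], 0.57)]
hinge_mid [([248.0, 255.0], 0.97), ([201.0, 258.0], 0.64)]
wax_jar [([166.0, 352.0], 0.76), ([182.0, 326.0], 0.56)]
mallet [([366.0, 252.0], 0.72), ([171.0, 353.0], 0.46)]
top [[386.5228661431523, 0.0, 280.31517840912267], [0.0, 386.5228661431523, 210.37439539790904], [0.0, 0.0, 1.0]] -0.09205518658568608 [[0.002, -0.991, 0.133, 0.447], [-1.0, -0.001, 0.007, -0.014], [-0.007, -0.133, -0.991, 1.322], [0.0, 0.0, 0.0, 1.0]]
red_marker [([184.0, 305.0], 0.52)]
green_marker [([172.0, 238.0], 0.56), ([168.0, 193.0], 0.52)]
lid_left_bar [([214.0, 227.0], 0.73)]
lid_right_bar [([222.0, 292.0], 0.75)]
pointer_tip [([199.0, 262.0], 0.75)]
hinge_mid [([204.0, 266.0], 0.6)]
wax_jar [([229.0, 390.0], 0.78), ([250.0, 422.0], 0.55)]
mallet [([248.0, 143.0], 0.61)]
0.9 [ 0.25076377 -0.57248461  0.23056583] [ 9.78770729e-01  2.04958186e-01 -2.11348805e-05  3.46677590e-05]
```

View pics/side0.png

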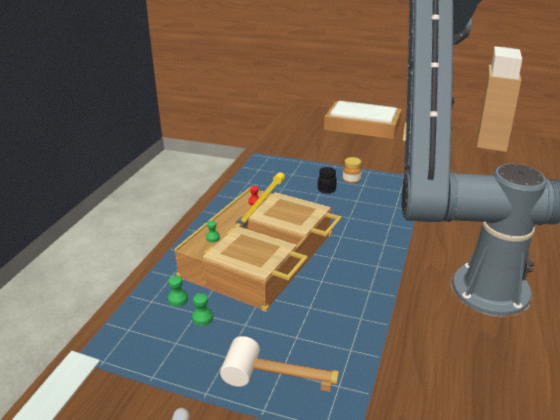

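View pics/top0.png

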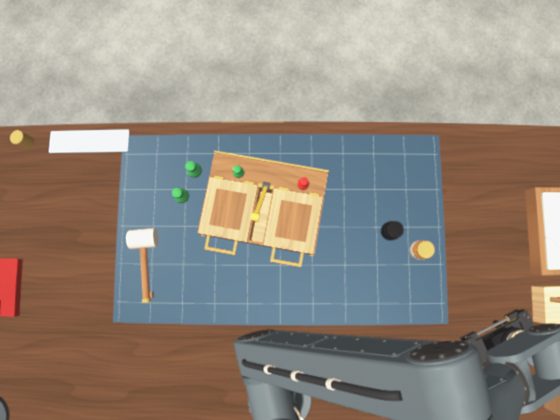

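Red marker stands on the ledge behind the right lid (top ≈(183,304), side ≈(195,254)). There are three green ones in the top view: (172,238) on the ledge (smallest), and (168,193) and (195,179) on the bench. The black jar is at (230,392) and the amber one at (250,423). I'll check with enlarged crops.

```bash
python3 - <<'E'
import cv2
t=cv2.imread("pics/top0.png")[140:280,185:345]; cv2.imwrite("pics/topc.png",cv2.resize(t,None,fx=4.28,fy=4.28,interpolation=cv2.INTER_CUBIC)[:599])
s=cv2.imread("pics/side0.png")[165:315,170:350]; cv2.imwrite("pics/sidec.png",cv2.resize(s,None,fx=4,fy=4,interpolation=cv2.INTER_CUBIC))
E
```

```text
(no output)
```

View pics/topc.png

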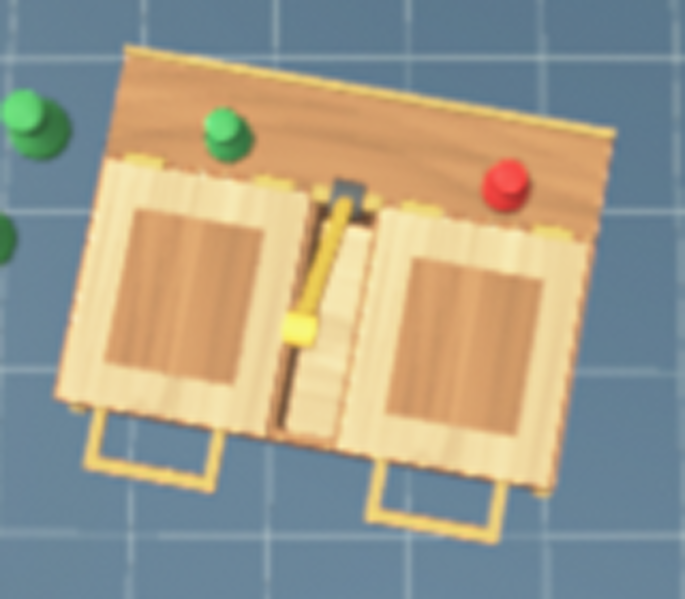

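View pics/sidec.png

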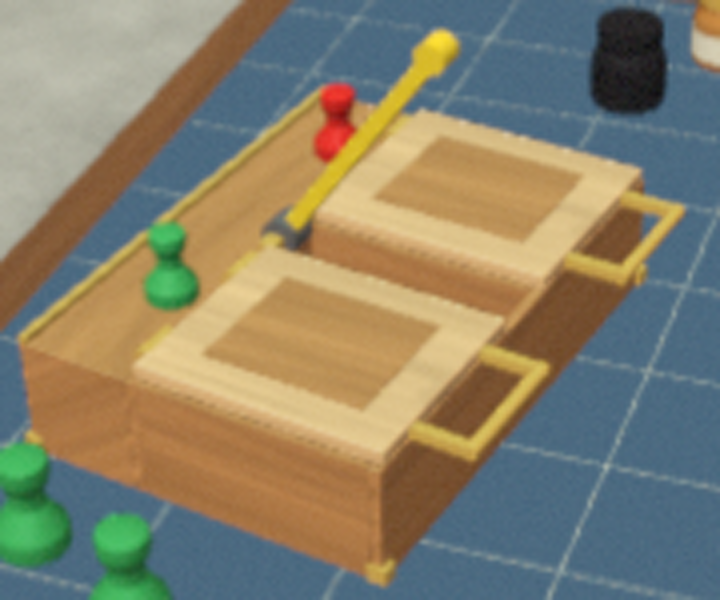

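```bash
cat > h.py <<'E'
import numpy as np,cv2
from scipy.spatial.transform import Rotation as R
CAL={"side":([[531.419,0,275.685],[0,531.419,216.726],[0,0,1]],-0.160234),"top":([[386.5229,0,280.315],[0,386.5229,210.374],[0,0,1]],-0.092055)}
def proj(P,K,k1,T):
    c=(np.atleast_2d(P)-T[:3,3])@T[:3,:3]; s=c[:,:2]/c[:,2:]; s=s*(1+k1*(s**2).sum(1,keepdims=True))
    K=np.array(K); return s*K[0,0]+K[:2,2]
def w(P,p):
    c,s=np.cos(p[2]),np.sin(p[2]); P=np.atleast_2d(P)
    return np.c_[p[0]+c*P[:,0]-s*P[:,1],p[1]+s*P[:,0]+c*P[:,1],P[:,2]]
E
python3 - <<'E'
from h import *
from rig import robot,vision
from scipy.optimize import least_squares
cam={c:vision.camera(c) for c in("side","top")}
L=lambda x,y:(x,y,.102); B=lambda y:(-.142,y,.096)
obj=[L(.09,.185),L(.09,.027),L(-.095,.185),L(-.095,.027),L(.09,-.027),L(.09,-.185),L(-.095,-.185),L(-.095,-.027),B(.155),B(.057),B(-.057),B(-.155)]
top=[(106,158),(310,195),(57,398),(267,436),(380,205),(590,240),(550,490),(338,450),(88,466),(213,490),(370,522),(497,542)]
side=[(136,365),(262,248),(383,462),(502,322),(317,210),(420,115),(640,172),(540,280),(475,457),(549,368),(628,280),(684,210)]
top=np.array(top)/4.28+[185,140]; side=np.array(side)/4+[170,165]
tt=np.array([300,329])/4.28+[185,140]; ts=np.array([437,52])/4+[170,165]
obj=np.array(obj)
P=lambda c,X:proj(X,cam[c]["K"],cam[c]["k1"],cam[c]["cam_to_world"])
def f(p,full=False):
    tip=(.092-.21*np.cos(p[3]),0,.096+.21*np.sin(p[3])); O=np.vstack([obj,tip]); W=w(O,p)
    e=np.r_[P("top",W)-np.vstack([top,tt]),P("side",W)-np.vstack([side,ts])]
    return e if full else e.ravel()
r=least_squares(f,[.5,0,-.17,.8],loss="soft_l1"); print(r.x); print(np.round(f(r.x,1),1).tolist())
p=r.x;np.save("p.npy",p)
print("bar",w((-.137,-.106,.096),p)); a=p[3]
print("bar end",w((.092-.229*np.cos(a),-.106,.096+.229*np.sin(a)),p),a)
o=robot.get_obs();print(o["time"],o["position"],R.from_quat(o["tool_rot"]).as_matrix().round(4).tolist())
E
```

```text
[ 0.59925101  0.05796085 -0.17582459  0.94910919]
[[-0.4, 0.1], [-0.2, -0.2], [-0.6, 0.2], [-1.0, 0.2], [-0.1, 0.3], [-0.6, 0.7], [-0.8, -0.5], [-0.8, -0.0], [-1.3, 0.6], [-0.3, 0.6], [-1.5, -0.4], [-0.5, 0.5], [-0.3, 0.6], [-1.2, -1.4], [1.1, -2.2], [-0.0, -3.5], [0.9, -2.2], [-2.2, -2.0], [-0.3, -2.7], [0.2, -2.0], [0.7, -2.0], [0.3, -1.4], [0.1, -0.7], [-0.7, -1.0], [-0.1, -0.8], [-0.2, -0.6]]
bar [[ 0.44582166 -0.02244086  0.096     ]]
bar end [[ 0.53997602 -0.03916823  0.28215342]] 0.9491091914734614
1.0 [ 0.25076128 -0.57247212  0.23056222] [[0.916, 0.4012, 0.0], [0.4012, -0.916, -0.0], [-0.0, 0.0, -1.0]]
```

```bash
python3 -m handwheel '[[0.665,-0.709,0,-0.078],[0.665,-0.709,0,-0.078],[0.665,-0.709,0,-0.078],[0.665,-0.709,0,-0.078],[0.665,-0.709,0,-0.078],[0.665,-0.709,0,-0.078],[0.665,-0.709,0,-0.078],[0.665,-0.709,0,-0.078],[0.665,-0.709,0,-0.078]]' 36 30
cat > s.py <<'E'
import sys
from h import *
from rig import robot
p=np.load("p.npy"); o=robot.get_obs(); M=R.from_quat(o["tool_rot"]).as_matrix()
def go(ang,dz=0,off=(0,0)):
    g=w((.092-.229*np.cos(ang)+off[0],-.106+off[1],.096+.229*np.sin(ang)),p)[0]+[0,0,dz-.011]
    d=M.T@(g-o["position"])/.3
    tx=p[2]+np.pi/2; c=np.arctan2(M[1,0],M[0,0]); print(ang,"rows",d.round(4),"turn",round(-((tx-c+np.pi)%(2*np.pi)-np.pi)/2/np.pi,4))
print(o["time"],o["position"].round(4),o["ft_force"].round(2),o["grip_width"],o["grip_force"])
for x in sys.argv[1:]: go(*map(float,x.split(",")))
E
python3 s.py 0,.11 0
```

```text
time: 1.75
position: [0.3487, -0.2954, 0.2309]
tool_rot: [0.899, 0.438, -0.0, 0.0]
ft_force: [-0.1, -0.6, -0.6]
grip_width: 0.0363
grip_force: 0.0
1.75 [ 0.3487 -0.2954  0.2309] [-0.09 -0.59 -0.63] 0.03626066362737349 0.0
0.0 rows [ 0.9163 -0.3054  0.1194] turn -0.0776
0.0 rows [ 0.9163 -0.3054  0.4861] turn -0.0776
```

```bash
python3 -m handwheel '[[0.916,-0.305,0.12,-0.0776],[0.916,-0.305,0.12,-0.0776],[0.916,-0.305,0.12,-0.0776],[0.916,-0.305,0.12,-0.0776],[0.916,-0.305,0.12,-0.0776],[0.916,-0.305,0.12,-0.0776],[0.916,-0.305,0.12,-0.0776],[0.916,-0.305,0.12,-0.0776],[0.916,-0.305,0.12,-0.0776],[0.916,-0.305,0.12,-0.0776]]'
python3 s.py 0,.05 0
python3 - <<'E'
from rig import vision
import cv2
s=vision.camera("side")["frame"][120:320,190:420,::-1]; cv2.imwrite("pics/s1.png",cv2.resize(s,None,fx=2.9,fy=2.9,interpolation=cv2.INTER_CUBIC))
E
```

```text
time: 2.58
position: [0.4473, -0.0263, 0.1946]
tool_rot: [0.768, 0.641, -0.0, 0.001]
ft_force: [-0.2, 0.5, -0.6]
grip_width: 0.0315
grip_force: 0.0
2.5833 [ 0.4473 -0.0263  0.1946] [-0.25  0.49 -0.59] 0.031454581937610714 0.0
0.0 rows [ 0.0119 -0.0073  0.1986] turn -0.0007
0.0 rows [ 0.012  -0.0075  0.3653] turn -0.0007
```

View pics/s1.png

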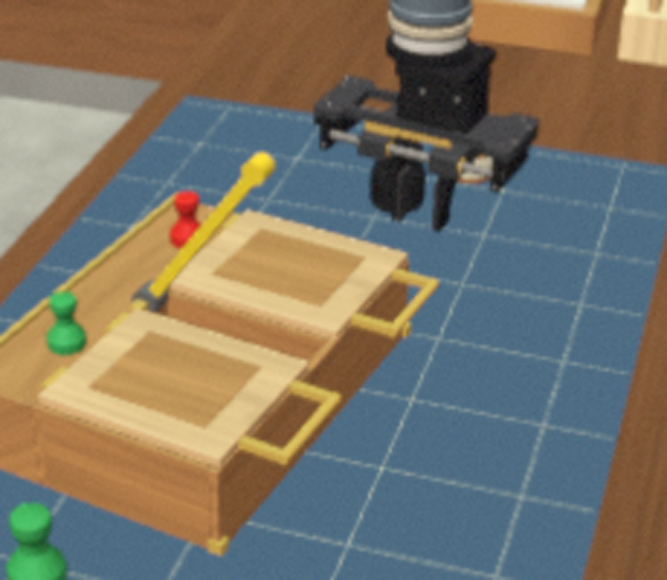

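The gripper is above the right bar, with its fingers at about (400,190) and (440,205) in the crop and on either side of the bar line. I'll descend and close.

```bash
python3 -m handwheel '[[0.006,-0.004,0.08,0],[0.012,-0.007,0.16,0],[0.012,-0.007,0.22,0],[0.012,-0.007,0.27,0],[0.012,-0.007,0.32,0],[0.012,-0.007,0.365,0],[0.012,-0.007,0.365,0],[0.012,-0.007,0.365,0]]'
python3 s.py 0
python3 - <<'E'
from rig import vision
import cv2
s=vision.camera("side")["frame"][150:270,240:380,::-1]; cv2.imwrite("pics/s2.png",cv2.resize(s,None,fx=4.5,fy=4.5,interpolation=cv2.INTER_CUBIC))
E
```

```text
time: 3.3
position: [0.445, -0.0231, 0.0848]
tool_rot: [0.769, 0.639, -0.0, -0.0]
ft_force: [-0.2, -0.4, 0.1]
grip_width: 0.0311
grip_force: 0.0
3.3 [ 0.445  -0.0231  0.0848] [-0.23 -0.4   0.11] 0.031103142174430377 0.0
0.0 rows [ 0.0027  0.0024 -0.0005] turn -0.0013
```

View pics/s2.png

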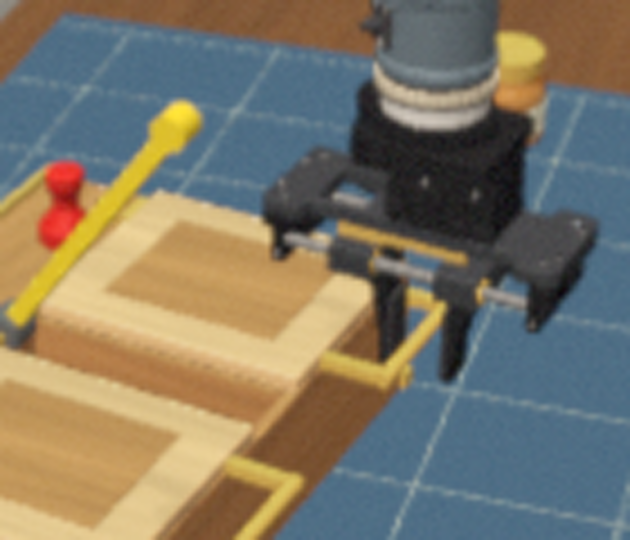

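The fingers straddle the right bar: inner at (390,330) in the gap, outer at (450,350).

```bash
python3 -m handwheel '[[0,0,0,0],[0,0,0,0],[0,0,0,0],[0,0,0,0],[0,0,0,0],[0,0,0,0]]' 0 30
python3 s.py 0 0.2
```

```text
time: 3.85
position: [0.4475, -0.0218, 0.0857]
tool_rot: [0.768, 0.641, 0.002, 0.002]
ft_force: [3.5, -0.3, 2.0]
grip_width: 0.0087
grip_force: 30.0
3.85 [ 0.4475 -0.0218  0.0857] [ 3.47 -0.29  2.02] 0.008703594263613288 30.00336617231369
0.0 rows [-0.003  -0.0051  0.0023] turn -0.0007
0.2 rows [-0.003   0.0109 -0.1493] turn -0.0007
```

```bash
python3 -m handwheel '[[0,0.0024,-0.061,0],[0,0.0097,-0.1216,0],[0,0.0219,-0.1814,0],[0,0.0388,-0.2401,0],[0,0.0603,-0.2973,0],[0,0.0862,-0.3525,0],[0,0.1164,-0.4054,0],[0,0.1511,-0.4559,0],[0,0.1895,-0.5034,0],[0,0.2315,-0.5476,0],[0,0.2652,-0.5785,0],[0,0.2652,-0.5785,0],[0,0.2652,-0.5785,0],[0,0.2652,-0.5785,0]]'
python3 s.py .86 .95
python3 - <<'E'
from rig import vision
import cv2
s=vision.camera("side")["frame"][:,:,::-1]; cv2.imwrite("pics/s3f.png",s); cv2.imwrite("pics/s3.png",cv2.resize(s[130:250,220:360],None,fx=4.9,fy=4.9,interpolation=cv2.INTER_CUBIC))
E
```

```text
time: 5.02
position: [0.5266, -0.036, 0.2566]
tool_rot: [0.768, 0.64, 0.002, 0.002]
ft_force: [12.1, -1.2, -16.8]
grip_width: 0.0082
grip_force: 30.8
5.0167 [ 0.5266 -0.036   0.2566] [ 12.14  -1.19 -16.81] 0.008240058914422857 30.830057859420776
0.86 rows [-0.0025 -0.0076 -0.0064] turn -0.0008
0.95 rows [-0.0022  0.0467 -0.0485] turn -0.0008
```

View pics/s3.png

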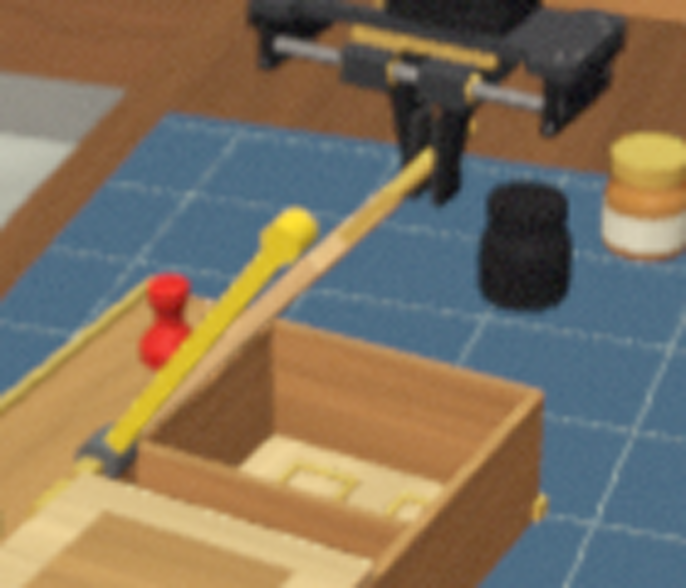

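The right lid is up at roughly 49° and a little below the pointer. The pointer runs from (112,445) to (293,235) in the crop, and the lid edge from (150,430) to (435,160). Next I'll measure both angles.

```bash
cat > m.py <<'E'
from h import *
from rig import vision
from scipy.optimize import minimize
p=np.load("p.npy")
for c in ("side","top"):
    d=vision.camera(c); f=d["frame"]; T=d["cam_to_world"]
    hsv=cv2.cvtColor(f,cv2.COLOR_RGB2HSV); m=cv2.inRange(hsv,(22,190,120),(33,255,255))
    P=lambda X:proj(w(X,p),d["K"],d["k1"],T)
    g=P([(.092-.11*np.cos(.9),0,.096+.11*np.sin(.9))])[0]
    n,lab,st,ce=cv2.connectedComponentsWithStats(m)
    k=min([i for i in range(1,n) if st[i,4]>60],key=lambda i:np.hypot(*(ce[i]-g)))
    yy,xx=np.where(lab==k); pts=np.c_[xx,yy].astype(np.float32)
    vx,vy,x0,y0=cv2.fitLine(pts,cv2.DIST_HUBER,0,.01,.01).ravel(); t=(pts-[x0,y0])@[vx,vy]
    print(c,st[k],"dir",np.degrees(np.arctan2(vy,vx)).round(2),"ends",[x0+vx*t.min(),y0+vy*t.min()],[x0+vx*t.max(),y0+vy*t.max()])
    for a in (.8,.85,.9,.95,1.0,1.05):
        q=P([(.092-r*np.cos(a),0,.096+r*np.sin(a)) for r in (0,.221)]); v=q[1]-q[0]
        q2=P([(.092-r*np.cos(a),-.027,.096+r*np.sin(a)) for r in (.0,.187)]); v2=q2[1]-q2[0]
        print(a,"ptr",np.degrees(np.arctan2(v[1],v[0])).round(2),q.round(1).tolist(),"lid",np.degrees(np.arctan2(v2[1],v2[0])).round(2),q2.round(1).tolist())
E
python3 m.py
```

```text
side [243 174  41  48 236] dir -49.93 ends [np.float32(242.98087), np.float32(220.14285)] [np.float32(281.46252), np.float32(174.38899)]
0.8 ptr -37.32 [[241.4, 221.7], [290.2, 184.5]] lid -37.38 [[246.5, 217.1], [287.0, 186.2]]
0.85 ptr -41.44 [[241.4, 221.7], [287.3, 181.2]] lid -41.44 [[246.5, 217.1], [284.6, 183.5]]
0.9 ptr -45.56 [[241.4, 221.7], [284.3, 177.9]] lid -45.51 [[246.5, 217.1], [282.2, 180.8]]
0.95 ptr -49.66 [[241.4, 221.7], [281.2, 174.8]] lid -49.56 [[246.5, 217.1], [279.7, 178.3]]
1.0 ptr -53.72 [[241.4, 221.7], [278.0, 171.8]] lid -53.57 [[246.5, 217.1], [277.0, 175.8]]
1.05 ptr -57.72 [[241.4, 221.7], [274.7, 169.0]] lid -57.52 [[246.5, 217.1], [274.3, 173.5]]Traceback (most recent call last):
  File "m.py", line 11, in <module>
    k=min([i for i in range(1,n) if st[i,4]>60],key=lambda i:np.hypot(*(ce[i]-g)))
ValueError: min() iterable argument is empty
```

```bash
python3 -m handwheel '[[0,0.019,-0.0158,0],[0,0.038,-0.0307,0],[0,0.057,-0.0446,0],[0,0.057,-0.0446,0],[0,0.057,-0.0446,0],[0,0.057,-0.0446,0],[0,0.057,-0.0446,0],[0,0.057,-0.0446,0]]'
python3 s.py .955
python3 - <<'E'
from h import *
from rig import vision,robot
p=np.load("p.npy");o=robot.get_obs();print(o["ft_force"],o["joint_velocities"].round(4))
x=o["position"]; h=w((.092,-.106,.096),p)[0]; u=np.array([np.cos(p[2]),np.sin(p[2])])
hz=x[2]-.0857; r=(x[:2]-[.4475,-.0218])@u; print("angle z",np.arcsin(hz/.229),"x",np.arccos(1-r/.229))
f=vision.camera("side")["frame"][:,:,::-1]; g=f[130:250,220:360]; cv2.imwrite("pics/s4.png",cv2.resize(g,None,fx=4.9,fy=4.9,interpolation=cv2.INTER_CUBIC))
E
```

```text
time: 5.83
position: [0.5417, -0.0388, 0.2688]
tool_rot: [0.768, 0.64, 0.001, 0.0]
ft_force: [11.8, -0.6, -17.8]
grip_width: 0.0081
grip_force: 30.8
5.8333 [ 0.5417 -0.0388  0.2688] [ 11.79  -0.55 -17.82] 0.008120884390677674 30.815086662769318
0.955 rows [-0.0022 -0.0018 -0.0105] turn -0.0007
[ 11.7891175   -0.55207917 -17.81650259] [ 0.0015 -0.0009 -0.0009  0.0003 -0.0009 -0.0001]
angle z 0.926451801259547 x 0.9497090590966132
```

View pics/s4.png

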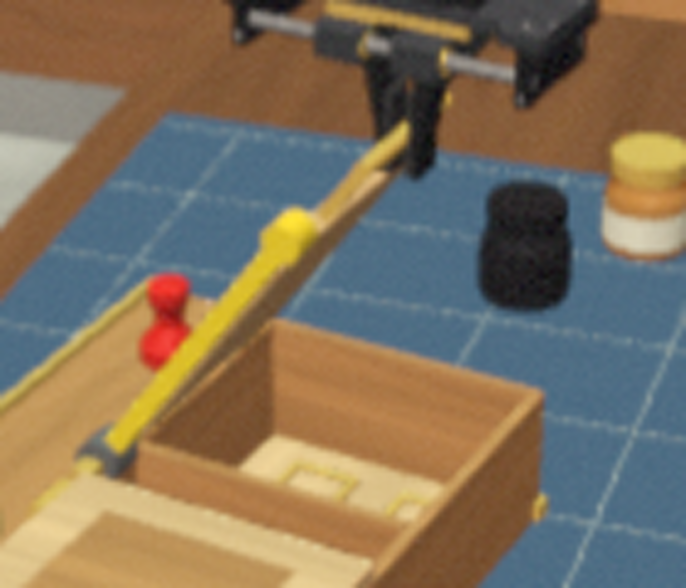

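```bash
python3 - <<'E'
from h import *
from rig import vision
p=np.load("p.npy"); d=vision.camera("side"); cv2.imwrite("pics/s5f.png",d["frame"][:,:,::-1])
P=lambda X:proj(w(X,p),d["K"],d["k1"],d["cam_to_world"])
for a in (.88,.91,.94,.97,1.0):
    pt=lambda r,n,y:(.092-r*np.cos(a)+n*np.sin(a),y,.096+r*np.sin(a)+n*np.cos(a))
    q=P([pt(.187,.006,-.027),pt(.187,-.006,-.027),pt(.229,.005,-.057),pt(.234,0,-.057),pt(.187,0,-.061),pt(.221,0,0)]); print(a,((q-[220,130])*4.9).round(0).tolist())
# warped overlay: lid outlines at .91 (red) and .97 (blue)
g=cv2.resize(d["frame"][130:200,240:320,::-1],None,fx=8,fy=8,interpolation=cv2.INTER_CUBIC)
for a,col in ((.91,(0,0,255)),(.97,(255,0,0))):
    pt=lambda r,n,y:(.092-r*np.cos(a)+n*np.sin(a),y,.096+r*np.sin(a)+n*np.cos(a))
    for s in ([pt(.05,.006,-.027),pt(.187,.006,-.027),pt(.187,-.006,-.027),pt(.05,-.006,-.027)],[pt(.187,0,-.061),pt(.229,0,-.061)]):
        cv2.polylines(g,[((P(s)-[240,130]+.5)*8).astype(int)],False,col,1)
cv2.imwrite("pics/s5.png",g)
E
```

```text
0.88 [[302.0, 246.0], [317.0, 263.0], [375.0, 181.0], [387.0, 182.0], [340.0, 227.0], [321.0, 241.0]]
0.91 [[294.0, 238.0], [310.0, 255.0], [366.0, 171.0], [377.0, 173.0], [333.0, 220.0], [312.0, 232.0]]
0.94 [[287.0, 231.0], [303.0, 247.0], [356.0, 162.0], [368.0, 163.0], [326.0, 212.0], [303.0, 223.0]]
0.97 [[279.0, 224.0], [295.0, 239.0], [347.0, 153.0], [358.0, 154.0], [318.0, 205.0], [294.0, 214.0]]
1.0 [[271.0, 217.0], [288.0, 232.0], [337.0, 145.0], [349.0, 145.0], [310.0, 198.0], [284.0, 205.0]]
```

View pics/s5.png

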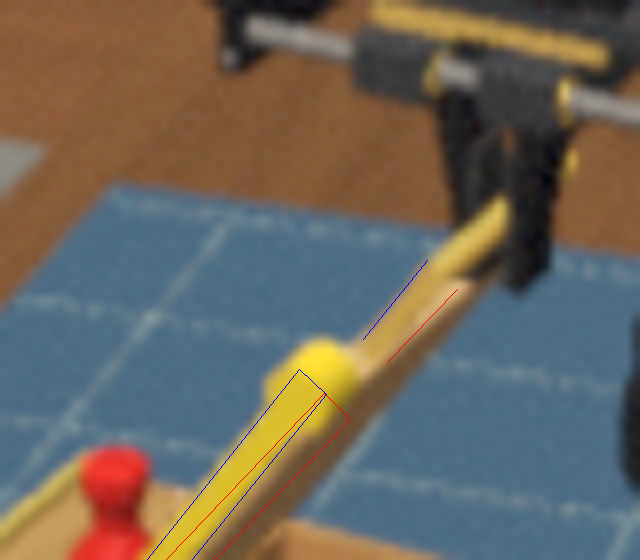

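The lid arm's corner at (437,263) in the crop puts the lid at about 0.955 rad, against about 0.95 for the pointer. The gripper is holding and still, so I'll hand in.

```bash
python3 -c "
from rig import robot,job
print(robot.get_obs()['joint_velocities'].round(4)); print(job.hand_in())"
```

```text
[ 0.0008 -0.0002  0.0001  0.0005  0.0005  0.0012]
the job is handed in; nothing more can be done
None
```

I lifted the right lid (the red-marker bay) in line with the pointer: lid about 0.93–0.96 rad, pointer about 0.95. The gripper was holding it still when I handed the job in, and the other lid, markers and bench items were not touched.

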